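# Free a seized bottle stopper and vent the bottle under its dust cover

### The arm

A 6-joint arm with a two-finger parallel gripper is mounted at the origin on the work surface. World frame = base frame: x ahead of the robot, y to its left, z up, the work surface at z = 0. Lengths are in m, angles in rad, forces in N, time in s.
With the tool pointing down it reaches from about 0.25 to 0.725 m from the base axis. Payload 4 kg.
Tool frame: the origin (TCP) lies midway between the tips of the shut fingers; the grasp point (between the pads) lies bot.tcp_to_grasp behind it (bot.tcp_to_grasp is the distance from the TCP to the grasp point, in m); z points along the fingers, y is the line along which they close (so a half turn about z gives the same grasp; the last joint's range is limited). The gripper opens to 85 mm and grips with 20 to 120 N. Pads are 22 mm wide; open, the fingers measure 114 mm over their backs; the gripper's body (76 mm by 85 mm) begins 54 mm behind the grasp point. The pads swing forward as they close: fully open they stand 13 mm farther back than shut.
Start: joints at [1.167, 0.241, 0.005, 1.335, 0, 1.571], TCP at [0.196, 0.46, 0.231] pointing down, gripper open.
Joint ranges: [-2.72, 2.72], [-1.05, 1.87], [-1.09, 1.28], [-1.99, 2.15], [-1.42, 1.44], [-3.14, 3.14]. Speed limits (rad/s): [2.79, 2.79, 3.14, 3.14, 3.14, 3.14].

### API

Orientations are given as a unit quaternion [x, y, z, w].
In Python, from workcell import readout, camera, bot gives the robot as it stands. The module is installed in compiled form; this text tells all that it offers.
- The arm moves only by the tool jog_arm, never from a script. Its argument "motion" is a list of rows, each an object of numbers: "x", "y", "z": the shift along the tool's x, y, z in mm; "spin": the turn about the tool's z in degrees; "fingers": the closure, from -1 (fully open) to 1 (shut). A call has 1 to 8 rows; each row is the pose to reach, as a shift and turn from the pose commanded when the call began, along the tool's axes at that moment; what a row does not reach only later rows make up. A row lasts 1/8 s, in which the tool goes at most 62.5 mm and 10.7 degrees, less where a joint would pass 70% of its speed; a pose out of reach is approached as far as the arm can. A call with a gripper value outside its range is refused whole. The fingers move at their own pace and stop on an object; the grip force is fixed at half the most. Time passes only in rows, so rows that repeat a pose let the fingers close. It gives the time, the measured TCP pose, the force, the opening and the grip force at its end, in the units of the state.
- readout.get_obs(): the state, without advancing time (a new reading comes with each control period).
- camera(name): name is "scene" or "side" or "wrist"; returns a dict with "pixels" (400x640x3 uint8, red, green, blue), "K" (3x3 intrinsics, pixels), "rvec" (rotation vector, rad) and "tvec" (3), from world to camera coordinates, as OpenCV has them. Camera axes: x right, y down, z forward; pixel columns grow to the right and rows downward; lengths in m; the calibration is good to about 2 mm. A picture is of the moment at which its call begins. There is no depth.
- bot.job_done(): hands the job in; it is judged then, once.
The state is a dict: "clock": time; "joint_pos": joint angles; "joint_vel": joint speeds; "tau": joint torques, N m; "eef_pos": TCP position; "tool_rot": TCP orientation; "ft_force": force on the tool from outside, world axes, zero at the start; "ft_torque": the same for the moment, N m; "grip_width": finger opening in m; "grasp_force": force on a finger pad.
Only numpy, scipy, OpenCV 4.12 (cv2) and the standard library are available. Lean on these libraries where they do the work, as an engineer would, in place of code of your own. Each camera call takes 0.05 s, during which the arm holds its last target. There are 200 camera calls.

### The job

The stopper of the square brown glass bottle has seized, and a straight pull would only lift the bottle: work it free, keeping the bottle seated in its blue holder (twisting to and fro while pulling lightly does it). Stand the stopper upright in the shallow steel dish, then lay the loose round dust cover with the knob over the open mouth of the bottle so that it lies flat, well centred. Let go of everything and leave the other things on the bench where they are.

Things in the scene. Friction and masses are not known exactly. Their poses are not given: they have to be found in the camera images.
- holder: Fixed blue open-topped square tray, 94.5 mm outside, 36 mm high, walls 6 mm, floor 6 mm thick, standing on the bench; the bottle sits in it with about 1 mm play on each side, so it cannot turn but lifts out freely. Origin: centre of its underside; x and y along its sides, z up.
- bottle: Loose square brown glass bottle, 80 x 80 mm, 125 mm high to the rim, 0.65 to 0.9 kg, standing in the holder. Its round neck, 40 mm outside diameter, is the top 30 mm. Origin: centre of its underside; z up, x and y along its sides.
- bottle_mouth (a point): Centre of the bottle's mouth, level with the rim, 125 mm above the bottle's underside. Bore 27 mm, rim 40 mm outside diameter. A straight pull on the stopper needs 12 to 25 N and would lift the bottle first; rising about 2 mm per radian of turning, in either sense, needs only about a fifth of that pull.
- stopper_head (a point): Centre of the head of the frosted glass stopper (80 g): an upright disc 34 mm in diameter, 12 mm thick, its faces looking along this frame's +y and -y (pinch them); z is the stopper's axis, up. Below it a thin shank, a 36 mm collar (25 to 29 mm below this point) resting on the bottle's rim, and the plug in the neck, 24 mm in diameter, 24 mm long.
- stopper_foot (a point): Centre of the flat foot (24 mm across) of the stopper's plug, 53 mm below the head's centre; z along the stopper's axis, up. The plug is held in the neck by dry friction for its first 10 mm of rise, then is loose; it may turn any amount either way. While it turns (0.1 to 0.3 N m) a light pull makes it creep up.
- dish_floor (a point): Centre of the inner floor of the round shallow stainless dish on the bench: floor 4 mm above the bench and about 98 mm across, rim 18 mm high and 110 mm across. Loose, 0.4 kg.
- cover_knob (a point): Centre of the black knob (22 mm in diameter, from 10 to 36 mm above the disc's underside) of the loose dust cover: a flat grey disc, 56 mm in diameter and 6 mm thick, with the knob standing on its middle, about 60 g. This point lies 24 mm above the disc's underside; z is the knob's axis.
- cover_foot (a point): Centre of the flat underside of the dust cover.
- tipbox: Bystander: blue pipette-tip box with a clear lid, 85 x 120 mm, 56 mm high. Origin: centre of its underside.
- vial: Bystander: small white plastic bottle, 40 mm in diameter, 75 mm high. Origin: centre of its underside.
- tube_rack: Bystander: red tube rack with blue-capped tubes, 70 x 150 mm, 86 mm high. Origin: centre of its underside.
- marker: Bystander: marker pen lying on the bench, 130 mm long along its x, 13 mm thick. Origin: its middle, on the bench.
There are look-alikes about, which are no part of the job. What is shaped like the bottle but green is not meant. What is shaped like the holder but red is not meant.

How it is judged:
On the way, in this order (a step that is already met when the one before it is completed fails the run):
1. the stopper is drawn clear of the bottle's mouth (z of stopper_foot in the frame of bottle_mouth above 0.003 m), for 0.1 s.
2. the stopper stands upright in the dish, let go (horizontal distance between stopper_foot and dish_floor below 0.04 m and z of stopper_foot in the frame of dish_floor below 0.004 m and angle between stopper_head's own z axis and vertical below 0.15 rad and contact force between the fingers and stopper below 0.05 N and linear speed of stopper below 0.03 m/s), for 0.2 s.
At the end, for the whole second after the job is handed in: The stopper stands upright (within 0.15 rad) on the dish's floor, its foot within 40 mm of the dish's centre; the dust cover lies flat (within 0.1 rad) on the bottle's rim, centred within 12 mm; the bottle stands on the floor of its holder; all at rest (horizontal distance between stopper_foot and dish_floor below 0.04 m and z of stopper_foot in the frame of dish_floor below 0.004 m and angle between stopper_head's own z axis and vertical below 0.15 rad and horizontal distance between cover_foot and bottle_mouth below 0.012 m and z of cover_foot in the frame of bottle_mouth between -0.003 and 0.003 m and angle between cover_foot's own z axis and vertical below 0.1 rad and z of bottle in the frame of holder below 0.009 m and angle between bottle's own z axis and vertical below 0.05 rad and linear speed of each of cover, stopper, bottle below 0.02 m/s); the robot touches nothing.
It fails at once if the bottle is lifted more than 8 mm off the holder's floor (z of bottle in the frame of holder above 0.014 m).
It fails at once if a bystander is moved by more than 30 mm (distance of any of tipbox, vial, tube_rack, marker from where it was at the start of the episode above 0.03 m).
It also fails if it takes over 72 s, if anything falls off the work surface, if the arm or the gripper's body presses on something with over 40 N, if the wrist force passes 120 N, or if a joint passes its speed limit or range.

## Working session

There is one attempt and no reset: what is moved stays moved. The work goes in short steps, Python scripts to look and compute and a tool call to move; the robot and the scene stay as the last step left them, time stands still between calls to the robot, and variables do not carry over. Pictures are saved under pics/ and viewed, at most 10 in all, crops included, and the job is handed in when it is done.

Besides the shell and the picture viewer there is one more tool, called after ">>>" by a JSON object that holds its "name" and its "arguments", one argument or row to a line. jog_arm: Moves the arm, as the interface text tells. Its arguments: {"type":"object","properties":{"motion":{"type":"array"}},"required":["motion"]}

```bash
mkdir -p pics
cat > h.py <<'E'
import cv2,numpy as np
from workcell import readout,camera,bot
def ray(c,u,v):
    R=cv2.Rodrigues(np.array(c["rvec"],float))[0];t=np.array(c["tvec"],float).ravel()
    d=R.T@np.linalg.inv(np.array(c["K"]))@[u,v,1.];return -R.T@t,d/np.linalg.norm(d)
def plane(c,u,v,z):
    o,d=ray(c,u,v);return o+d*(z-o[2])/d[2]
def tri(rs):
    A=sum(np.eye(3)-np.outer(d,d) for o,d in rs);b=sum((np.eye(3)-np.outer(d,d))@o for o,d in rs);return np.linalg.solve(A,b)
def proj(c,p):
    return cv2.projectPoints(np.array([p],float),np.array(c["rvec"],float),np.array(c["tvec"],float),np.array(c["K"],float),None)[0].ravel()
def save(c,n): cv2.imwrite("pics/"+n,c["pixels"][:,:,::-1])
def tool(p,pose=None):
    "world point -> tool axes, mm"
    from scipy.spatial.transform import Rotation as Ro
    o=readout.get_obs();return Ro.from_quat(o["tool_rot"]).inv().apply(np.array(p)-o["eef_pos"])*1000
E
python3 - <<'E'
from h import *
import pickle
d={n:camera(n) for n in("scene","side","wrist")}
pickle.dump(d,open("c0.pkl","wb"))
for n in d: save(d[n],n+"0.png")
print(readout.get_obs(),bot.tcp_to_grasp)
E
```

```text
{'clock': 0.15, 'joint_pos': array([1.16701515e+00, 2.41240130e-01, 4.04699734e-03, 1.33519289e+00,
       2.10892396e-05, 1.57080965e+00]), 'joint_vel': array([ 0.00082909, -0.00323934,  0.00296882, -0.00195898, -0.00105739,
        0.00153186]), 'tau': array([ 1.49996531e-04, -3.72633004e+01,  2.52639592e+01,  1.23540006e-02,
        5.77443961e-05,  1.86597767e-06]), 'eef_pos': array([0.19625863, 0.45936142, 0.23062244]), 'tool_rot': array([ 2.00528348e-01,  9.79687578e-01, -7.76590158e-04, -1.69709574e-04]), 'ft_force': array([-0.66143358,  0.25219857, -0.20166279]), 'ft_torque': array([ 0.00843883, -0.03352091,  0.07005241]), 'grasp_force': 0.0, 'grip_width': 0.08544462529680402} 0.0187
```

View pics/scene0.png

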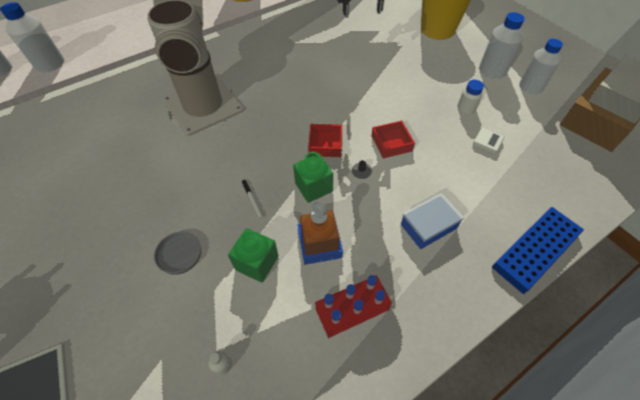

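View pics/side0.png

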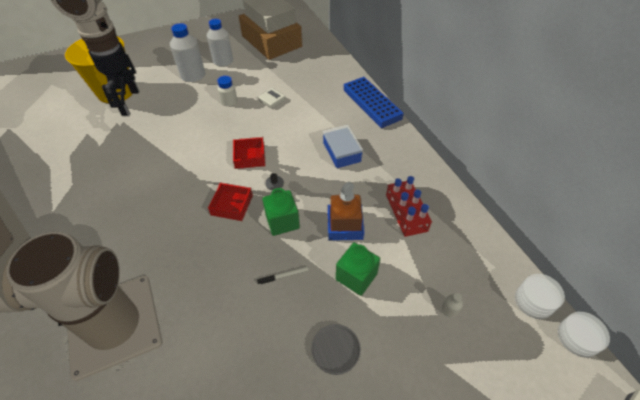

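Both views agree on the objects:

| Thing | Scene pixel | Side pixel |
|---|---|---|
| Brown bottle in blue holder, with stopper | (320,232) | (346,213) |
| Green look-alike bottles (rejected) | (313,177), (253,255) | (281,212), (357,268) |
| Red trays (rejected) | (325,139), (393,139) | (249,152), (231,201) |
| Grey cover with black knob | (362,170) | (275,181) |
| Dish | (178,252) | (332,347) |

I choose the brown bottle and check it in one close crop.

Run:
```python
from h import *
import pickle
d=pickle.load(open("c0.pkl","rb"));s,e=d["scene"],d["side"]
def blob(im,box,f):
    x0,y0,x1,y1=box;h=cv2.cvtColor(im,cv2.COLOR_RGB2HSV)[y0:y1,x0:x1].astype(int)
    m=f(h[...,0],h[...,1],h[...,2]).astype(np.uint8);n,l,st,c=cv2.connectedComponentsWithStats(m)
    i=1+st[1:,4].argmax();return c[i]+[x0,y0],st[i]+[x0,y0,0,0,0]
T=lambda a,b:tri([ray(s,*a),ray(e,*b)])
print("head approx",T((319,213),(347,192)))
print("knob approx",T((362,166),(275,178)))
dk=lambda h,s_,v:(v<60)
for n,c,b in(("s",s,(345,155,380,182)),("e",e,(260,168,290,192))): print("knob",n,blob(c["pixels"],b,dk))
print("dish",plane(s,178,252,.012),plane(e,332,347,.012))
for nm,p,q in(("vial",(219,362),(452,304)),("tubes",(353,306),(409,206)),("tipbox",(432,219),(342,147)),("green1",(313,177),(281,208)),("green2",(253,252),(358,265))): print(nm,T(p,q))
br=lambda h,s_,v:(h>4)&(h<20)&(s_>110)
for n,c,b in(("s",s,(290,195,350,270)),("e",e,(315,170,375,245))): print("brown",n,blob(c["pixels"],b,br))
a=cv2.resize(s["pixels"][150:275,280:390],None,fx=3.6,fy=4,interpolation=3)
b=cv2.resize(e["pixels"][150:275,260:370],None,fx=3.6,fy=4,interpolation=3)
cv2.imwrite("pics/crop1.png",np.hstack([a,b])[:,:,::-1])
```

```text
head approx [0.61657429 0.02914818 0.14118166]
knob approx [0.49623213 0.25074594 0.02148968]
knob s (array([362.        , 166.54166667]), array([358, 161,   9,  11,  72]))
knob e (array([273.93846154, 178.78461538]), array([271, 174,   8,  11,  65]))
dish [ 0.44867808 -0.26713972  0.012     ] [ 0.43981273 -0.26125922  0.012     ]
vial [ 0.73384663 -0.29321728  0.02898051]
tubes [ 0.79529423 -0.00536045  0.02766804]
tipbox [0.7312279  0.28739507 0.02192924]
green1 [0.46807145 0.11188887 0.05223836]
green2 [ 0.57356693 -0.12386274  0.05658228]
brown s (array([319.20208153, 233.86036427]), array([ 300,  210,   39,   45, 1153]))
brown e (array([345.50526316, 213.31578947]), array([331, 195,  31,  35, 950]))
```

View pics/crop1.png

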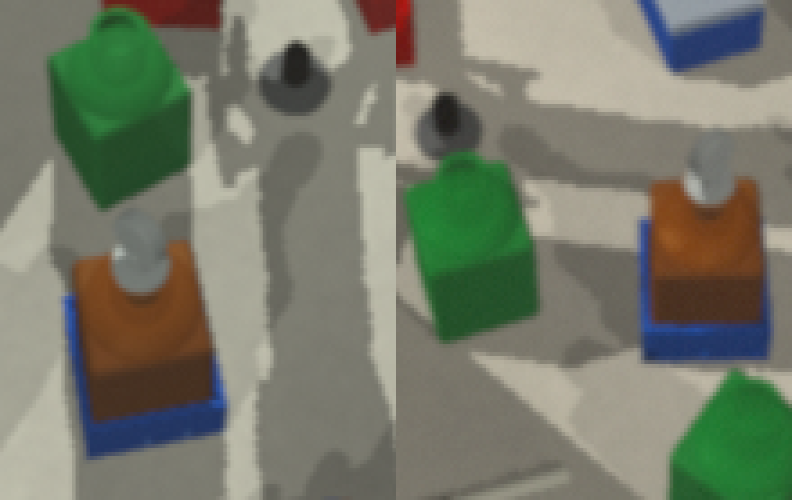

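The crop confirms it: brown bottle in the blue holder, glass stopper head at about scene (319,208) and side (348,189). The cover is at (362,168). Next I work out the wrist camera geometry for the approach.

Run:
```python
from h import *
import pickle
from scipy.spatial.transform import Rotation as Ro
d=pickle.load(open("c0.pkl","rb"));s,e,w=d["scene"],d["side"],d["wrist"]
H=tri([ray(s,318.9,208),ray(e,347.8,188.8)]);print(H)
o=readout.get_obs();R=Ro.from_quat(o["tool_rot"]);print(R.as_matrix().round(3))
c,dd=ray(w,320,200);print("cam in tool mm",R.inv().apply(c-o["eef_pos"])*1000,R.inv().apply(dd),w["K"])
print("to head",tool(H))
# brown top-face & holder yaw: top square edges by brown contour extremes
for n,c,z in(("s",s,.0),("e",e,.0)):
    h=cv2.cvtColor(c["pixels"],cv2.COLOR_RGB2HSV).astype(int)
```

```text
[0.615938   0.02827944 0.15753992]
[[-0.92   0.393 -0.001]
 [ 0.393  0.92  -0.001]
 [ 0.    -0.002 -1.   ]]
cam in tool mm [  76.5537025    -0.47320645 -143.13469268] [-0.2851331   0.00894462  0.95844619] [[343.6583797    0.         316.61917873]
 [  0.         343.6583797  204.08142868]
 [  0.           0.           1.        ]]
to head [-555.30555647 -231.40004981   73.43876342]
```

>>> {"name": "jog_arm", "arguments": {
  "motion": [
    {"x":-55,"y":-23,"z":-15},
    {"x":-110,"y":-46,"z":-40},
    {"x":-165,"y":-69,"z":-50},
    {"x":-220,"y":-92,"z":-50},
    {"x":-275,"y":-115,"z":-50},
    {"x":-330,"y":-138,"z":-50},
    {"x":-385,"y":-161,"z":-50},
    {"x":-440,"y":-184,"z":-50}
  ]
}}

```text
validation failed for argument at $.mo...
```

>>> {"name": "jog_arm", "arguments": {
  "motion": [
    {"x":-55,"y":-23},
    {"x":-110,"y":-46},
    {"x":-115,"y":-48},
    {"x":-115,"y":-48}
  ]
}}

```text
validation failed for argument at $.mo...
```

Run:
```python
from h import *
import pickle
w=camera("wrist");pickle.dump(w,open("w1.pkl","wb"));save(w,"w1.png")
o=readout.get_obs();print(o["eef_pos"],o["tool_rot"],o["joint_pos"],o["clock"],o["ft_force"],proj(w,[.616,.028,.16]))
```

```text
[0.19631644 0.45946051 0.23075789] [ 2.00524273e-01  9.79688533e-01 -6.17018330e-04 -1.13067539e-04] [ 1.16701522e+00  2.41137456e-01  4.26747112e-03  1.33518066e+00
 -2.59060335e-05  1.57080139e+00] 0.2 [ 0.73101872  0.18047824 -0.07060583] [113.87654551 677.24562773]
```

View pics/w1.png

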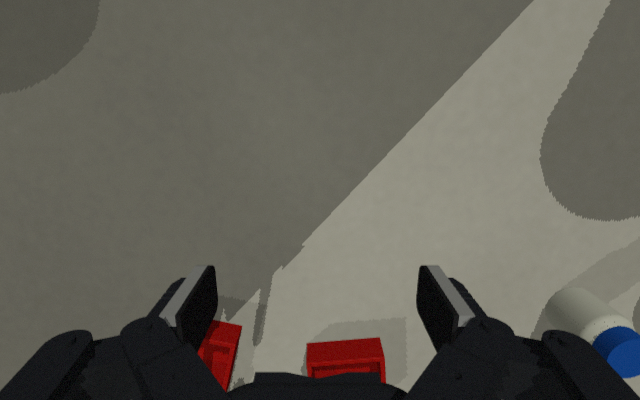

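The moves were refused, so the arm has not moved. The wrist view shows only bench and the red trays at (345,358) and (220,350). I'll resend with every field filled in.

>>> {"name": "jog_arm", "arguments": {
  "motion": [
    {"x":-55,"y":-23,"z":-15,"spin":0,"fingers":-1},
    {"x":-110,"y":-46,"z":-40,"spin":0,"fingers":-1},
    {"x":-165,"y":-69,"z":-50,"spin":0,"fingers":-1},
    {"x":-220,"y":-92,"z":-50,"spin":0,"fingers":-1},
    {"x":-275,"y":-115,"z":-50,"spin":0,"fingers":-1},
    {"x":-330,"y":-138,"z":-50,"spin":0,"fingers":-1},
    {"x":-385,"y":-161,"z":-50,"spin":0,"fingers":-1},
    {"x":-440,"y":-184,"z":-50,"spin":0,"fingers":-1}
  ]
}}

```text
clock: 1.2
eef_pos: [0.5299, 0.1161, 0.2812]
tool_rot: [0.201, 0.98, 0.0, -0.0]
ft_force: [1.9, 1.4, -0.1]
grip_width: 0.0853
grasp_force: 0.0
```

>>> {"name": "jog_arm", "arguments": {
  "motion": [
    {"x":-55,"y":-23,"z":0,"spin":0,"fingers":-1},
    {"x":-110,"y":-46,"z":0,"spin":0,"fingers":-1},
    {"x":-115,"y":-48,"z":0,"spin":0,"fingers":-1},
    {"x":-115,"y":-48,"z":0,"spin":0,"fingers":-1}
  ]
}}

```text
clock: 1.7
eef_pos: [0.6154, 0.0281, 0.2804]
tool_rot: [0.201, 0.98, -0.0, -0.001]
ft_force: [-0.3, 0.6, 0.6]
grip_width: 0.0857
grasp_force: 0.0
```

Run:
```python
from h import *
import pickle
w=camera("wrist");pickle.dump(w,open("w1.pkl","wb"));save(w,"w2.png")
o=readout.get_obs();print(o["eef_pos"],o["tool_rot"],o["joint_pos"],o["clock"],o["ft_force"],proj(w,[.616,.028,.16]))
```

```text
[0.61503932 0.02897062 0.28105295] [ 2.00326767e-01  9.79728962e-01  7.77442609e-05 -5.84005054e-04] [4.68529827e-02 4.73006951e-01 4.68193197e-01 1.56707644e+00
 4.38033312e-04 4.50235688e-01] 1.75 [-0.21551606  0.7654148   0.08959323] [317.53105681 198.75028031]
```

View pics/w2.png

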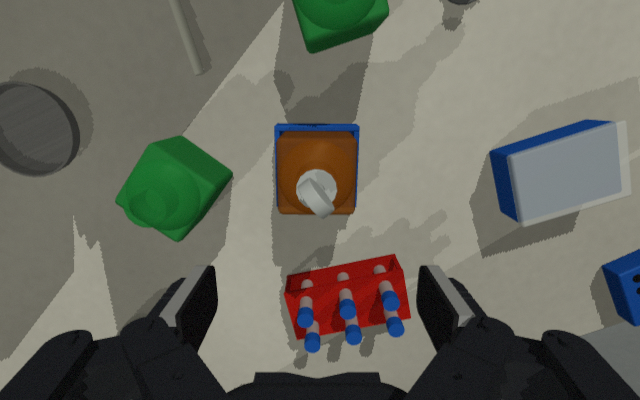

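Wrist view: brown bottle centred at (317,175). The stopper head is a slanted disc at about (317,197), with its upper edge running from about (302,183) to (330,212). A close crop will give its direction.

Run:
```python
from h import *
import pickle
w=pickle.load(open("w1.pkl","rb"))
a=cv2.resize(w["pixels"][160:225,285:350],None,fx=9,fy=9,interpolation=cv2.INTER_CUBIC);cv2.imwrite("pics/crop2.png",a[:,:,::-1])
```

```text
(no output)
```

View pics/crop2.png

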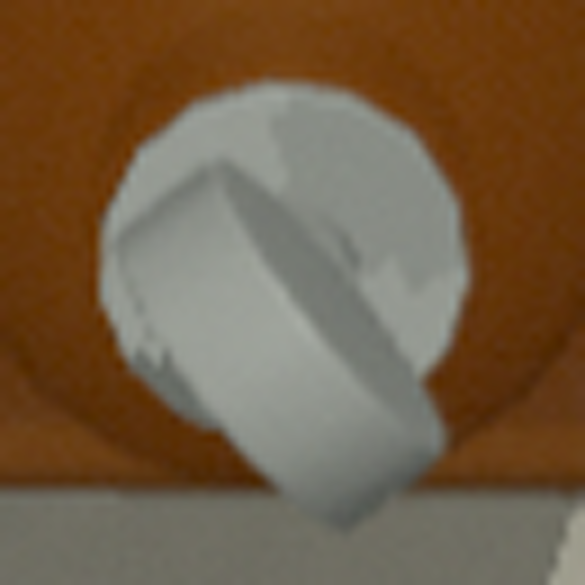

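Run:
```python
from h import *
import pickle
w=pickle.load(open("w1.pkl","rb"))
P=lambda x,y,z:plane(w,285+x/9-.45,160+y/9-.45,z)
g=[P(120,240,.16),P(220,160,.16),P(345,530,.16),P(445,435,.16)]
for v in (g[1]-g[0],g[3]-g[2],g[2]-g[0],g[3]-g[1]): print(np.linalg.norm(v[:2]),np.degrees(np.arctan2(v[1],v[0])))
print("mid",np.mean(g,0),"collar",P(285,268,.135),np.linalg.norm(P(100,268,.135)-P(470,268,.135)))
o=readout.get_obs();from scipy.spatial.transform import Rotation as Ro
R=Ro.from_quat(o["tool_rot"]).as_matrix();print("tool y yaw",np.degrees(np.arctan2(R[1,1],R[0,1])))
c,_=ray(w,320,200);print(c)
for p in (np.mean(g,0),P(285,268,.135)): print(tool(p))
```

```text
0.011388217576172685 105.96486062130012
0.012681577063905223 112.20984907680362
0.03355655875200308 13.244027684559205
0.032141414271297235 15.296698387796654
mid [0.61474908 0.02728148 0.16      ] collar [0.61443295 0.02746522 0.135     ] 0.03568905352519965
tool y yaw 66.88786246354357
[0.54511165 0.05787186 0.42385454]
[ -0.53838961  -1.65760789 121.05253945]
[ -0.20489816  -1.61066607 146.05294499]
```

>>> {"name": "jog_arm", "arguments": {
  "motion": [
    {"x":0,"y":-1,"z":20,"spin":-10,"fingers":-1},
    {"x":0,"y":-2,"z":40,"spin":-20,"fingers":-1},
    {"x":0,"y":-2,"z":60,"spin":-30,"fingers":-1},
    {"x":0,"y":-2,"z":85,"spin":-38,"fingers":-1},
    {"x":0,"y":-2,"z":110,"spin":-38,"fingers":-1},
    {"x":0,"y":-2,"z":130,"spin":-38,"fingers":-1},
    {"x":0,"y":-2,"z":138,"spin":-38,"fingers":-1},
    {"x":0,"y":-2,"z":138,"spin":-38,"fingers":-0.5}
  ]
}}

```text
clock: 2.75
eef_pos: [0.6143, 0.0276, 0.1437]
tool_rot: [-0.13, 0.991, 0.0, -0.0]
ft_force: [-0.2, 1.1, -0.0]
grip_width: 0.0697
grasp_force: 0.0
```

Run:
```python
from h import *
w=camera("wrist");cv2.imwrite("pics/w3.png",w["pixels"][100:,120:520,::-1]);s=camera("side");save(s,"s3.png")
o=readout.get_obs();print(o["eef_pos"],o["joint_pos"],o["ft_force"])
```

```text
[0.61530068 0.02710803 0.14459366] [ 4.40345604e-02  5.14371982e-01  1.80580473e-01  1.23507567e+00
 -1.31262282e-05 -2.16199374e-01] [0.23594877 0.3607602  0.24762513]
```

View pics/w3.png

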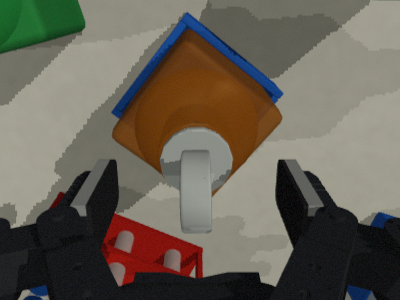

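The head at (196,190) stands upright between the pads and is aligned with them. I'll close now.

>>> {"name": "jog_arm", "arguments": {
  "motion": [
    {"x":0,"y":0,"z":0,"spin":0,"fingers":0.5},
    {"x":0,"y":0,"z":0,"spin":0,"fingers":1},
    {"x":0,"y":0,"z":0,"spin":0,"fingers":1},
    {"x":0,"y":0,"z":0,"spin":0,"fingers":1},
    {"x":0,"y":0,"z":0,"spin":0,"fingers":1}
  ]
}}

```text
clock: 3.48
eef_pos: [0.6151, 0.0271, 0.1436]
tool_rot: [-0.13, 0.992, 0.0, 0.0]
ft_force: [-0.5, 2.9, 1.1]
grip_width: 0.0109
grasp_force: 59.1
```

>>> {"name": "jog_arm", "arguments": {
  "motion": [
    {"x":0,"y":0,"z":-0.4,"spin":10,"fingers":1},
    {"x":0,"y":0,"z":-0.8,"spin":20,"fingers":1},
    {"x":0,"y":0,"z":-1.1,"spin":30,"fingers":1},
    {"x":0,"y":0,"z":-1.4,"spin":40,"fingers":1},
    {"x":0,"y":0,"z":-1.7,"spin":50,"fingers":1},
    {"x":0,"y":0,"z":-2.0,"spin":60,"fingers":1},
    {"x":0,"y":0,"z":-2.3,"spin":70,"fingers":1},
    {"x":0,"y":0,"z":-2.6,"spin":80,"fingers":1}
  ]
}}

```text
clock: 4.47
eef_pos: [0.6149, 0.0264, 0.145]
tool_rot: [0.541, 0.841, -0.0, -0.0]
ft_force: [0.8, 1.3, -3.1]
grip_width: 0.011
grasp_force: 58.7
```

>>> {"name": "jog_arm", "arguments": {
  "motion": [
    {"x":0,"y":0,"z":-0.4,"spin":10,"fingers":1},
    {"x":0,"y":0,"z":-0.7,"spin":20,"fingers":1},
    {"x":0,"y":0,"z":-1.1,"spin":30,"fingers":1},
    {"x":0,"y":0,"z":-1.4,"spin":40,"fingers":1},
    {"x":0,"y":0,"z":-1.8,"spin":50,"fingers":1},
    {"x":0,"y":0,"z":-2.1,"spin":60,"fingers":1},
    {"x":0,"y":0,"z":-2.5,"spin":70,"fingers":1},
    {"x":0,"y":0,"z":-2.8,"spin":80,"fingers":1}
  ]
}}

```text
clock: 5.48
eef_pos: [0.6152, 0.0264, 0.1478]
tool_rot: [0.955, 0.297, -0.0, 0.0]
ft_force: [2.0, 0.8, -3.1]
grip_width: 0.0113
grasp_force: 58.7
```

>>> {"name": "jog_arm", "arguments": {
  "motion": [
    {"x":0,"y":0,"z":-0.3,"spin":-10,"fingers":1},
    {"x":0,"y":0,"z":-0.6,"spin":-20,"fingers":1},
    {"x":0,"y":0,"z":-0.9,"spin":-30,"fingers":1},
    {"x":0,"y":0,"z":-1.3,"spin":-40,"fingers":1},
    {"x":0,"y":0,"z":-1.6,"spin":-50,"fingers":1},
    {"x":0,"y":0,"z":-2.0,"spin":-60,"fingers":1},
    {"x":0,"y":0,"z":-2.3,"spin":-70,"fingers":1},
    {"x":0,"y":0,"z":-2.7,"spin":-80,"fingers":1}
  ]
}}

```text
clock: 6.48
eef_pos: [0.6143, 0.0266, 0.1503]
tool_rot: [0.536, 0.844, -0.0, -0.001]
ft_force: [0.3, 1.9, -2.8]
grip_width: 0.0111
grasp_force: 58.8
```

>>> {"name": "jog_arm", "arguments": {
  "motion": [
    {"x":0,"y":0,"z":-0.4,"spin":-10,"fingers":1},
    {"x":0,"y":0,"z":-0.7,"spin":-20,"fingers":1},
    {"x":0,"y":0,"z":-1.1,"spin":-30,"fingers":1},
    {"x":0,"y":0,"z":-1.4,"spin":-40,"fingers":1},
    {"x":0,"y":0,"z":-1.8,"spin":-50,"fingers":1},
    {"x":0,"y":0,"z":-2.1,"spin":-60,"fingers":1},
    {"x":0,"y":0,"z":-2.5,"spin":-70,"fingers":1},
    {"x":0,"y":0,"z":-2.8,"spin":-80,"fingers":1}
  ]
}}

```text
clock: 7.48
eef_pos: [0.6145, 0.0259, 0.1537]
tool_rot: [-0.132, 0.991, -0.001, -0.001]
ft_force: [-0.8, -0.2, -0.7]
grip_width: 0.0112
grasp_force: 59.3
```

>>> {"name": "jog_arm", "arguments": {
  "motion": [
    {"x":0,"y":0,"z":-0.3,"spin":-10,"fingers":1},
    {"x":0,"y":0,"z":-0.7,"spin":-20,"fingers":1},
    {"x":0,"y":0,"z":-1.0,"spin":-30,"fingers":1},
    {"x":0,"y":0,"z":-1.4,"spin":-40,"fingers":1},
    {"x":0,"y":0,"z":-1.7,"spin":-50,"fingers":1},
    {"x":0,"y":0,"z":-2.1,"spin":-60,"fingers":1},
    {"x":0,"y":0,"z":-2.4,"spin":-70,"fingers":1},
    {"x":0,"y":0,"z":-2.8,"spin":-80,"fingers":1}
  ]
}}

```text
clock: 8.48
eef_pos: [0.6145, 0.0259, 0.1564]
tool_rot: [0.738, -0.675, -0.0, 0.001]
ft_force: [-0.6, -0.5, -0.2]
grip_width: 0.0114
grasp_force: 59.3
```

>>> {"name": "jog_arm", "arguments": {
  "motion": [
    {"x":0,"y":0,"z":-1,"spin":0,"fingers":1},
    {"x":0,"y":0,"z":-3,"spin":0,"fingers":1},
    {"x":0,"y":0,"z":-5,"spin":0,"fingers":1},
    {"x":0,"y":0,"z":-7,"spin":0,"fingers":1}
  ]
}}

```text
clock: 8.98
eef_pos: [0.6149, 0.0265, 0.1642]
tool_rot: [0.736, -0.677, 0.0, 0.0]
ft_force: [-0.7, -0.4, -1.5]
grip_width: 0.0114
grasp_force: 59.3
```

>>> {"name": "jog_arm", "arguments": {
  "motion": [
    {"x":0,"y":0,"z":-5,"spin":0,"fingers":1},
    {"x":0,"y":0,"z":-10,"spin":0,"fingers":1},
    {"x":0,"y":0,"z":-20,"spin":0,"fingers":1},
    {"x":0,"y":0,"z":-30,"spin":0,"fingers":1},
    {"x":0,"y":0,"z":-40,"spin":0,"fingers":1},
    {"x":0,"y":0,"z":-50,"spin":0,"fingers":1},
    {"x":0,"y":0,"z":-60,"spin":0,"fingers":1},
    {"x":0,"y":0,"z":-70,"spin":0,"fingers":1}
  ]
}}

```text
clock: 9.98
eef_pos: [0.6149, 0.0265, 0.2347]
tool_rot: [0.736, -0.676, 0.0, -0.0]
ft_force: [0.2, -0.8, -1.0]
grip_width: 0.0109
grasp_force: 59.3
```

Run:
```python
from h import *
import pickle
s=camera("scene");e=camera("side");w=camera("wrist")
pickle.dump((s,e,w),open("c4.pkl","wb"))
a=cv2.resize(e["pixels"][130:400,260:420],None,fx=2.2,fy=2.2,interpolation=2)
b=cv2.resize(s["pixels"][150:300,120:360],(528,594),interpolation=2)[:,:440]
b=cv2.resize(s["pixels"][150:300,130:360],None,fx=1.9,fy=3.96,interpolation=2)
cv2.imwrite("pics/c4.png",np.hstack([a,b])[:,:,::-1])
o=readout.get_obs();print(o["eef_pos"],o["ft_force"],o["joint_pos"],tool([.444,-.264,.22]))
# dish rim ellipse: dark grey, low saturation, from bounding contours
for c,(x0,y0,x1,y1) in((s,(145,220,215,285)),(e,(295,312,370,385))):
    g=cv2.cvtColor(c["pixels"],cv2.COLOR_RGB2GRAY)[y0:y1,x0:x1]
    t,m=cv2.threshold(cv2.GaussianBlur(g,(3,3),0),0,255,cv2.THRESH_BINARY_INV+cv2.THRESH_OTSU)
    k=max(cv2.findContours(m,cv2.RETR_EXTERNAL,cv2.CHAIN_APPROX_NONE)[0],key=cv2.contourArea)
    (u,v),ax,an=cv2.fitEllipse(cv2.convexHull(k));print(t,u+x0,v+y0,ax,an,plane(c,u+x0,v+y0,.012))
```

```text
[0.61533047 0.02658405 0.23481942] [ 0.68439547  0.2671994  -0.58680903] [ 4.31766605e-02  4.75440651e-01  3.53754360e-01  1.44755623e+00
 -1.26865403e-06 -1.61258936e+00] [274.99433893 195.39627545  14.53430312]
103.0 180.18570709228516 251.32616996765137 (40.586238861083984, 56.80345153808594) 61.72233581542969 [ 0.44997746 -0.26213748  0.012     ]
103.0 332.8976249694824 347.343318939209 (50.150177001953125, 56.96152114868164) 130.5436248779297 [ 0.44130357 -0.26276821  0.012     ]
```

View pics/c4.png

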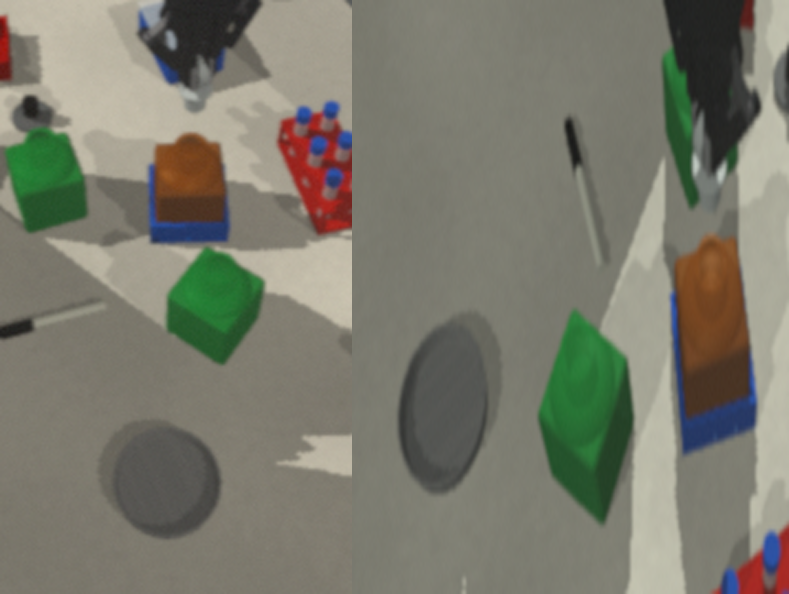

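The stopper is out and clear of the seated brown bottle (crop (190,175)). The dish centre is at side (336,348) and scene (178,252), about (0.447,-0.267). I'll carry the stopper there.

>>> {"name": "jog_arm", "arguments": {
  "motion": [
    {"x":30,"y":20,"z":-10,"spin":0,"fingers":1},
    {"x":72,"y":50,"z":-15,"spin":0,"fingers":1},
    {"x":120,"y":83,"z":-15,"spin":0,"fingers":1},
    {"x":168,"y":116,"z":-15,"spin":0,"fingers":1},
    {"x":216,"y":149,"z":-15,"spin":0,"fingers":1},
    {"x":255,"y":176,"z":0,"spin":0,"fingers":1},
    {"x":278,"y":192,"z":30,"spin":0,"fingers":1},
    {"x":278,"y":192,"z":60,"spin":0,"fingers":1}
  ]
}}

```text
clock: 11.12
eef_pos: [0.4457, -0.2687, 0.1731]
tool_rot: [0.735, -0.678, 0.0, 0.0]
ft_force: [0.2, 0.6, -1.3]
grip_width: 0.011
grasp_force: 59.2
```

>>> {"name": "jog_arm", "arguments": {
  "motion": [
    {"x":0,"y":0,"z":30,"spin":0,"fingers":1},
    {"x":0,"y":0,"z":60,"spin":0,"fingers":1},
    {"x":0,"y":0,"z":85,"spin":0,"fingers":1},
    {"x":0,"y":0,"z":105,"spin":0,"fingers":1},
    {"x":0,"y":0,"z":120,"spin":0,"fingers":1},
    {"x":0,"y":0,"z":125,"spin":0,"fingers":1},
    {"x":0,"y":0,"z":125,"spin":0,"fingers":1}
  ]
}}

```text
clock: 12.0
eef_pos: [0.4472, -0.2668, 0.049]
tool_rot: [0.736, -0.676, -0.0, 0.0]
ft_force: [0.5, 0.4, -0.3]
grip_width: 0.0114
grasp_force: 59.2
```

Run:
```python
from h import *
w=camera("wrist");e=camera("side")
cv2.imwrite("pics/c5.png",np.hstack([w["pixels"][:,150:550],cv2.resize(e["pixels"][250:400,260:410],(400,400))])[:,:,::-1])
o=readout.get_obs();print(o["eef_pos"],o["ft_force"])
```

```text
[ 0.44774425 -0.26709369  0.04975451] [-0.49451246 -0.26799735  0.69269702]
```

View pics/c5.png

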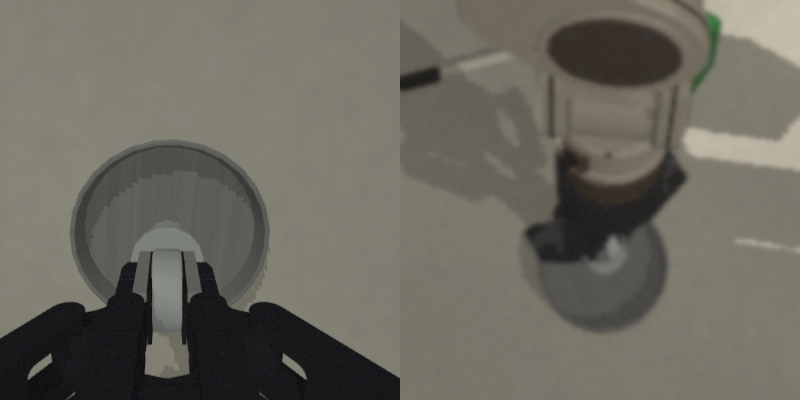

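The stopper is upright inside the dish, near its centre. Now I lower it the last few millimetres.

>>> {"name": "jog_arm", "arguments": {
  "motion": [
    {"x":0,"y":0,"z":3,"spin":0,"fingers":1},
    {"x":0,"y":0,"z":6,"spin":0,"fingers":1},
    {"x":0,"y":0,"z":8,"spin":0,"fingers":1},
    {"x":0,"y":0,"z":8.5,"spin":0,"fingers":1},
    {"x":0,"y":0,"z":8.5,"spin":0,"fingers":1}
  ]
}}

```text
clock: 12.72
eef_pos: [0.447, -0.2667, 0.0406]
tool_rot: [0.736, -0.676, -0.0, 0.0]
ft_force: [-1.5, 0.4, 1.6]
grip_width: 0.0113
grasp_force: 59.5
```

>>> {"name": "jog_arm", "arguments": {
  "motion": [
    {"x":0,"y":0,"z":0.6,"spin":0,"fingers":1},
    {"x":0,"y":0,"z":0.6,"spin":0,"fingers":1}
  ]
}}

```text
clock: 12.98
eef_pos: [0.4471, -0.2667, 0.0406]
tool_rot: [0.736, -0.676, 0.0, -0.0]
ft_force: [-1.5, 0.9, 5.6]
grip_width: 0.011
grasp_force: 60.2
```

In contact with the dish floor. Releasing slowly, then waiting and rising.

>>> {"name": "jog_arm", "arguments": {
  "motion": [
    {"x":0,"y":0,"z":0,"spin":0,"fingers":0.6},
    {"x":0,"y":0,"z":0,"spin":0,"fingers":0.3},
    {"x":0,"y":0,"z":0,"spin":0,"fingers":0},
    {"x":0,"y":0,"z":0,"spin":0,"fingers":-0.4},
    {"x":0,"y":0,"z":0,"spin":0,"fingers":-0.4},
    {"x":0,"y":0,"z":0,"spin":0,"fingers":-0.4},
    {"x":0,"y":0,"z":-10,"spin":0,"fingers":-0.4},
    {"x":0,"y":0,"z":-35,"spin":0,"fingers":-0.4}
  ]
}}

```text
clock: 13.98
eef_pos: [0.4462, -0.2662, 0.0747]
tool_rot: [0.736, -0.676, -0.001, 0.0]
ft_force: [0.3, -0.6, 0.0]
grip_width: 0.0601
grasp_force: 0.0
```

>>> {"name": "jog_arm", "arguments": {
  "motion": [
    {"x":0,"y":0,"z":-50,"spin":0,"fingers":-1},
    {"x":0,"y":0,"z":-100,"spin":0,"fingers":-1},
    {"x":0,"y":0,"z":-150,"spin":0,"fingers":-1},
    {"x":0,"y":0,"z":-170,"spin":0,"fingers":-1},
    {"x":0,"y":0,"z":-170,"spin":0,"fingers":-1}
  ]
}}

```text
clock: 14.6
eef_pos: [0.4482, -0.2674, 0.2476]
tool_rot: [0.736, -0.676, 0.003, -0.001]
ft_force: [0.5, -0.6, -1.1]
grip_width: 0.0855
grasp_force: 0.0
```

Run:
```python
from h import *
import pickle
s=camera("scene");e=camera("side");w=camera("wrist");pickle.dump((s,e,w),open("c6.pkl","wb"))
o=readout.get_obs();print(o["eef_pos"],o["tool_rot"],o["joint_pos"],o["clock"])
# stopper: light blob inside dish in wrist view
for c,p in((w,[.447,-.267,.057]),(e,[.447,-.267,.057])): print(proj(c,p),proj(c,[.447,-.267,.029]))
# cover: knob tri from the first pictures
d=pickle.load(open("c0.pkl","rb"));K=tri([ray(d["scene"],362,166.5),ray(d["side"],273.9,178.8)]);print("knob",K,tool([K[0],K[1],.2]))
# mouth in wrist view later
```

```text
[ 0.44641599 -0.26630544  0.24366765] [ 7.36474969e-01 -6.76463789e-01 -1.14464118e-03  2.27817336e-04] [-5.37883962e-01  2.77171041e-01  8.57648805e-02  1.38172426e+00
  2.00852165e-05 -2.19357448e+00] 14.75
[315.14478218 177.52172684] [315.21747923 171.63933243]
[336.48707022 341.01331983] [336.20282107 345.43999715]
knob [0.49361572 0.25372885 0.01533704] [-514.09876037  -91.20739276   44.20423462]
```

>>> {"name": "jog_arm", "arguments": {
  "motion": [
    {"x":-58,"y":-10,"z":0,"spin":0,"fingers":-1},
    {"x":-116,"y":-20,"z":0,"spin":0,"fingers":-1},
    {"x":-174,"y":-30,"z":0,"spin":0,"fingers":-1},
    {"x":-232,"y":-40,"z":0,"spin":0,"fingers":-1},
    {"x":-290,"y":-51,"z":0,"spin":0,"fingers":-1},
    {"x":-348,"y":-61,"z":0,"spin":0,"fingers":-1},
    {"x":-406,"y":-71,"z":0,"spin":0,"fingers":-1},
    {"x":-464,"y":-82,"z":0,"spin":0,"fingers":-1}
  ]
}}

```text
clock: 15.75
eef_pos: [0.4885, 0.2041, 0.2431]
tool_rot: [0.737, -0.676, -0.001, 0.001]
ft_force: [0.9, 0.7, -0.3]
grip_width: 0.0852
grasp_force: 0.0
```

>>> {"name": "jog_arm", "arguments": {
  "motion": [
    {"x":-30,"y":-5,"z":20,"spin":0,"fingers":-1},
    {"x":-50,"y":-9,"z":50,"spin":0,"fingers":-1},
    {"x":-50,"y":-9,"z":80,"spin":0,"fingers":-1},
    {"x":-50,"y":-9,"z":90,"spin":0,"fingers":-1},
    {"x":-50,"y":-9,"z":90,"spin":0,"fingers":-1}
  ]
}}

```text
clock: 16.38
eef_pos: [0.4934, 0.2524, 0.1537]
tool_rot: [0.736, -0.677, -0.001, 0.001]
ft_force: [1.3, 0.3, -0.6]
grip_width: 0.0853
grasp_force: 0.0
```

Run:
```python
from h import *
import pickle
w6=pickle.load(open("c6.pkl","rb"))[2]
def comp(m,near):
    n,l,st,c=cv2.connectedComponentsWithStats(m.astype(np.uint8));i=1+min(range(n-1),key=lambda k:np.hypot(*(c[k+1]-near))-.3*np.sqrt(st[k+1,4]));return c[i],st[i]
g=cv2.cvtColor(w6["pixels"],cv2.COLOR_RGB2GRAY);mm=np.zeros_like(g);mm[130:220,270:360]=1
print("stopper",[comp((g>t)&(mm>0),(315,175)) for t in(125,140)],g[172,250:380:8],g[150:210:6,315])
w=camera("wrist");pickle.dump(w,open("w7.pkl","wb"));o=readout.get_obs();print(o["eef_pos"],o["ft_force"],o["joint_pos"])
p=proj(w,[.494,.254,.024]);print("pred",p)
g=cv2.cvtColor(w["pixels"],cv2.COLOR_RGB2GRAY);m=np.zeros_like(g);u,v=p.astype(int);m[max(0,v-60):v+60,u-60:u+60]=1
for t in(35,45,60):print(t,comp((g<t)&(m>0),p))
a=w["pixels"][:330,120:520];cv2.imwrite("pics/c7.png",np.hstack([cv2.resize(a,(480,396)),cv2.resize(w6["pixels"][115:235,255:375],(320,396))])[:,:,::-1])
```

```text
Traceback (most recent call last):
ValueError: min() iterable argument is empty
```

Run:
```python
from h import *
import pickle
w6=pickle.load(open("c6.pkl","rb"))[2]
w=camera("wrist");pickle.dump(w,open("w7.pkl","wb"));o=readout.get_obs();print(o["eef_pos"],o["ft_force"],o["joint_pos"])
p=proj(w,[.494,.254,.024]);print("pred",p,proj(w,[.494,.254,0]))
g=cv2.cvtColor(w["pixels"],cv2.COLOR_RGB2GRAY);m=np.zeros_like(g);u,v=p.astype(int);m[max(0,v-60):v+60,u-60:u+60]=1
for t in(35,45,60,90):
    n,l,st,c=cv2.connectedComponentsWithStats(((g<t)&(m>0)).astype(np.uint8));print(t,[(c[i].round(1),st[i]) for i in range(1,n) if st[i,4]>100])
a=w["pixels"][:330,120:520];cv2.imwrite("pics/c7.png",np.hstack([cv2.resize(a,(480,396)),cv2.resize(w6["pixels"][115:235,255:375],(320,396))])[:,:,::-1])
```

```text
[0.49424766 0.25277785 0.15496206] [-0.75370869 -0.157757    0.1673363 ] [ 4.72758885e-01  3.92124531e-01  1.49959601e-02  1.19420926e+00
 -2.73701550e-06 -1.18237562e+00]
pred [313.98840362 195.7219536 ] [314.08843501 188.40417557]
35 [(array([316.8, 192.8]), array([304, 177,  27,  32, 676], dtype=int32))]
45 [(array([316.7, 192.8]), array([304, 177,  27,  32, 698], dtype=int32))]
60 [(array([310.7, 185.2]), array([ 287,  160,   44,   50, 1232], dtype=int32))]
90 [(array([316.4, 185.4]), array([ 285,  155,   63,   62, 3013], dtype=int32))]
```

View pics/c7.png

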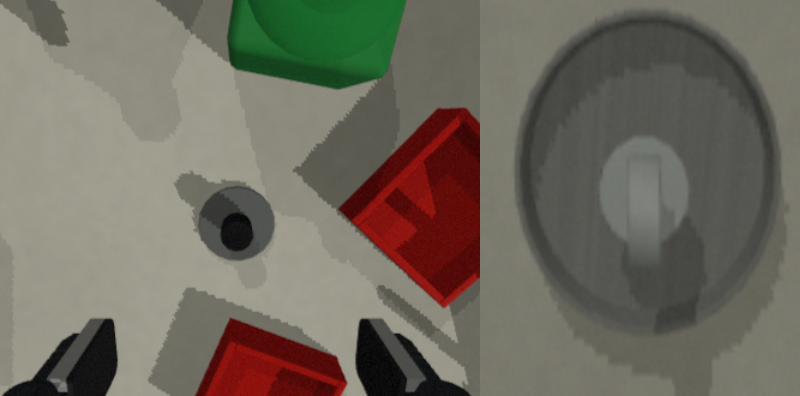

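The stopper stands upright near the dish's centre (right half). The cover lies free, knob at (236,232) in the crop, with the red trays clear of the fingers.

Run:
```python
from h import *
import pickle
w=pickle.load(open("w7.pkl","rb"))
for u,v,z in((316.8,192.8,.026),(316.4,185.4,.003)): p=plane(w,u,v,z);print(p,tool([p[0],p[1],.010]))
```

```text
[0.49195474 0.25077109 0.026     ] [  1.77637882   2.38131762 144.96363817]
[0.49225141 0.25032989 0.003     ] [  2.24099933   2.12286949 144.96360537]
```

>>> {"name": "jog_arm", "arguments": {
  "motion": [
    {"x":1,"y":1,"z":35,"spin":0,"fingers":-0.4},
    {"x":2,"y":2,"z":70,"spin":0,"fingers":-0.4},
    {"x":2,"y":2,"z":105,"spin":0,"fingers":-0.4},
    {"x":2,"y":2,"z":130,"spin":0,"fingers":-0.4},
    {"x":2,"y":2,"z":142,"spin":0,"fingers":-0.4},
    {"x":2,"y":2,"z":144,"spin":0,"fingers":-0.4},
    {"x":2,"y":2,"z":144,"spin":0,"fingers":0}
  ]
}}

```text
clock: 17.3
eef_pos: [0.4935, 0.2514, 0.0122]
tool_rot: [0.736, -0.677, 0.0, -0.001]
ft_force: [-0.4, -0.7, 0.6]
grip_width: 0.0433
grasp_force: 0.0
```

>>> {"name": "jog_arm", "arguments": {
  "motion": [
    {"x":0,"y":0,"z":0,"spin":0,"fingers":0.4},
    {"x":0,"y":0,"z":0,"spin":0,"fingers":0.7},
    {"x":0,"y":0,"z":0,"spin":0,"fingers":1},
    {"x":0,"y":0,"z":0,"spin":0,"fingers":1},
    {"x":0,"y":0,"z":0,"spin":0,"fingers":1}
  ]
}}

```text
clock: 17.92
eef_pos: [0.4934, 0.2514, 0.0123]
tool_rot: [0.736, -0.676, 0.0, -0.001]
ft_force: [-1.1, -0.7, 6.6]
grip_width: 0.02
grasp_force: 58.9
```

>>> {"name": "jog_arm", "arguments": {
  "motion": [
    {"x":0,"y":0,"z":-10,"spin":0,"fingers":1},
    {"x":0,"y":0,"z":-40,"spin":0,"fingers":1},
    {"x":0,"y":0,"z":-80,"spin":0,"fingers":1},
    {"x":0,"y":0,"z":-120,"spin":0,"fingers":1},
    {"x":0,"y":0,"z":-160,"spin":0,"fingers":1},
    {"x":20,"y":-9,"z":-190,"spin":0,"fingers":1},
    {"x":60,"y":-26,"z":-200,"spin":0,"fingers":1},
    {"x":100,"y":-44,"z":-200,"spin":0,"fingers":1}
  ]
}}

```text
clock: 18.92
eef_pos: [0.5456, 0.1546, 0.2129]
tool_rot: [0.737, -0.676, 0.001, -0.001]
ft_force: [1.2, 0.7, -1.5]
grip_width: 0.0205
grasp_force: 58.7
```

>>> {"name": "jog_arm", "arguments": {
  "motion": [
    {"x":40,"y":-18,"z":0,"spin":0,"fingers":1},
    {"x":80,"y":-35,"z":0,"spin":0,"fingers":1},
    {"x":115,"y":-50,"z":0,"spin":0,"fingers":1},
    {"x":133,"y":-58,"z":0,"spin":0,"fingers":1},
    {"x":133,"y":-58,"z":20,"spin":0,"fingers":1},
    {"x":133,"y":-58,"z":40,"spin":0,"fingers":1},
    {"x":133,"y":-58,"z":40,"spin":0,"fingers":1}
  ]
}}

```text
clock: 19.8
eef_pos: [0.6121, 0.028, 0.1691]
tool_rot: [0.737, -0.676, -0.002, 0.002]
ft_force: [-0.2, 0.7, -0.7]
grip_width: 0.0199
grasp_force: 58.7
```

Run:
```python
from h import *
import pickle
o=readout.get_obs();print(o["eef_pos"],o["ft_force"],o["grip_width"])
w=camera("wrist");s=camera("scene");e=camera("side");pickle.dump((w,s,e),open("c8.pkl","wb"))
br=lambda c:cv2.inRange(cv2.cvtColor(c["pixels"],cv2.COLOR_RGB2HSV),(4,110,20),(20,255,255))
for c in(s,e):
    n,l,st,ce=cv2.connectedComponentsWithStats(br(c)[190:260,290:380]);i=1+st[1:,4].argmax();print(st[i],ce[i])
# cover disc in wrist view: predicted centre and what lies there
z=o["eef_pos"][2]-.0123;p=[o["eef_pos"][0]-.0,o["eef_pos"][1]-.0009,z+.006];print(proj(w,p),proj(w,[.6147,.027,.131]))
```

```text
[0.61206783 0.02798661 0.16911115] [-0.15445038  0.69833291 -0.71169674] 0.019935685452702162
[  10   21   38   43 1182] [28.94162437 43.6641286 ]
[  41    5   31   35 1004] [55.54282869 22.59063745]
[314.66951054 260.82668911] [310.06648152 234.895865  ]
```

>>> {"name": "jog_arm", "arguments": {
  "motion": [
    {"x":0,"y":-1.5,"z":6,"spin":0,"fingers":1},
    {"x":0,"y":-1.5,"z":14,"spin":0,"fingers":1},
    {"x":0,"y":-1.5,"z":20,"spin":0,"fingers":1},
    {"x":0,"y":-1.5,"z":23,"spin":0,"fingers":1},
    {"x":0,"y":-1.5,"z":23,"spin":0,"fingers":1}
  ]
}}

```text
clock: 20.58
eef_pos: [0.615, 0.0275, 0.1475]
tool_rot: [0.736, -0.676, -0.0, 0.0]
ft_force: [-0.2, -0.4, -1.1]
grip_width: 0.0199
grasp_force: 58.7
```

>>> {"name": "jog_arm", "arguments": {
  "motion": [
    {"x":0,"y":0,"z":1,"spin":0,"fingers":1},
    {"x":0,"y":0,"z":2,"spin":0,"fingers":1},
    {"x":0,"y":0,"z":2,"spin":0,"fingers":1}
  ]
}}

```text
clock: 20.95
eef_pos: [0.6153, 0.0276, 0.146]
tool_rot: [0.736, -0.676, 0.0, -0.0]
ft_force: [-0.1, 0.4, -0.5]
grip_width: 0.0205
grasp_force: 58.7
```

>>> {"name": "jog_arm", "arguments": {
  "motion": [
    {"x":0,"y":0,"z":1,"spin":0,"fingers":1},
    {"x":0,"y":0,"z":2,"spin":0,"fingers":1},
    {"x":0,"y":0,"z":2,"spin":0,"fingers":1}
  ]
}}

```text
clock: 21.32
eef_pos: [0.6152, 0.0276, 0.1438]
tool_rot: [0.736, -0.676, -0.0, 0.0]
ft_force: [0.3, 0.1, -0.5]
grip_width: 0.0199
grasp_force: 58.7
```

>>> {"name": "jog_arm", "arguments": {
  "motion": [
    {"x":0,"y":0,"z":0.5,"spin":0,"fingers":1},
    {"x":0,"y":0,"z":1,"spin":0,"fingers":1},
    {"x":0,"y":0,"z":1,"spin":0,"fingers":1}
  ]
}}

```text
clock: 21.7
eef_pos: [0.6153, 0.0276, 0.1433]
tool_rot: [0.736, -0.676, 0.0, -0.0]
ft_force: [-0.8, -1.2, 3.0]
grip_width: 0.0201
grasp_force: 59.0
```

Contact at the expected height. Release, wait, then rise.

>>> {"name": "jog_arm", "arguments": {
  "motion": [
    {"x":0,"y":0,"z":0,"spin":0,"fingers":0.5},
    {"x":0,"y":0,"z":0,"spin":0,"fingers":0.2},
    {"x":0,"y":0,"z":0,"spin":0,"fingers":-0.1},
    {"x":0,"y":0,"z":0,"spin":0,"fingers":-0.4},
    {"x":0,"y":0,"z":0,"spin":0,"fingers":-0.4},
    {"x":0,"y":0,"z":0,"spin":0,"fingers":-0.4},
    {"x":0,"y":0,"z":-10,"spin":0,"fingers":-0.4},
    {"x":0,"y":0,"z":-30,"spin":0,"fingers":-0.4}
  ]
}}

```text
clock: 22.7
eef_pos: [0.6147, 0.0275, 0.1729]
tool_rot: [0.736, -0.676, -0.001, 0.001]
ft_force: [0.2, 0.3, 0.8]
grip_width: 0.0595
grasp_force: 0.0
```

>>> {"name": "jog_arm", "arguments": {
  "motion": [
    {"x":0,"y":0,"z":-40,"spin":0,"fingers":-0.6},
    {"x":0,"y":0,"z":-80,"spin":0,"fingers":-0.6},
    {"x":0,"y":0,"z":-105,"spin":0,"fingers":-0.6},
    {"x":0,"y":0,"z":-105,"spin":0,"fingers":-0.6},
    {"x":0,"y":0,"z":-105,"spin":0,"fingers":-0.6}
  ]
}}

```text
clock: 23.32
eef_pos: [0.6149, 0.0276, 0.2769]
tool_rot: [0.736, -0.676, -0.0, 0.0]
ft_force: [-0.0, -0.8, -0.6]
grip_width: 0.0685
grasp_force: 0.0
```

Run:
```python
from h import *
w=camera("wrist");o=readout.get_obs();print(o["eef_pos"],o["clock"])
p=proj(w,[.615,.0275,.155]);u,v=p.astype(int);h=cv2.cvtColor(w["pixels"],cv2.COLOR_RGB2HSV)
def rep(n,m,z):
    mm=np.zeros_like(m);mm[max(0,v-70):v+70,u-70:u+70]=m[max(0,v-70):v+70,u-70:u+70]
    k,l,st,c=cv2.connectedComponentsWithStats(mm);i=1+st[1:,4].argmax();b=st[i]
    q=(b[0]+b[2]/2-.5,b[1]+b[3]/2-.5);print(n,st[i],c[i],plane(w,*q,z))
print(p)
rep("knob",cv2.inRange(h[...,2],0,42),.155)
rep("disc+knob",cv2.morphologyEx(cv2.inRange(h,(0,0,0),(180,80,130)),cv2.MORPH_OPEN,np.ones((5,5))),.134)
rep("brown",cv2.inRange(h,(4,110,20),(20,255,255)),.101)
```

```text
[0.61460036 0.02756223 0.27633425] 23.375
[314.92564485 196.31423576]
knob [302 180  28  33 720] [315.70138889 196.44305556] [0.61456292 0.02719983 0.155     ]
disc+knob [ 284  158   64   63 3010] [315.7744186  189.27940199] [0.61460755 0.02692428 0.134     ]
brown [ 266  126  103   78 3205] [317.13728549 157.7575663 ] [0.61450945 0.01177536 0.101     ]
```

The cover sits at (0.6146, 0.0270), with knob and disc on the same vertical, so it lies flat. It is within a millimetre of the measured mouth centre.

```bash
python3 -c "
from workcell import bot
print(bot.job_done())"
```

```text
the job is handed in; nothing more can be done
None
```

The job is handed in, though no verdict came back: the stopper was twisted free and stands upright in the dish, and by camera measurement the cover lies flat within about 1 mm of the bottle mouth's centre, with the bottle still in its holder.

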